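Hook the peg tray out from under the drying rack and bed it against the stop

TASK

Pick up the hook tool, reach with it under the wire rack, drop its tip into the front compartment of the peg tray and drag the tray by its front wall until it beds square and flush against the wooden stop cleat; keep pulling it snug with about 10 N for a second or so, never harder than 15 N on the tray or the cleat. Then unhook and stand the tool upright on the bench again, on its block and tip, clear of the tray and cleat. Move the tray with the hook only, do not tip it, and leave the jar, bottle and plane alone.

Things in the scene. Friction and masses are not known exactly. Their poses are not given: they have to be found in the camera images.
- hook: Hook tool, 0.16 kg: wooden grip block 60 (x) x 26 (y) x 50 mm high; from the top of its front end a level steel rod, 8 mm thick, ends in a tip bent straight down. Stands on block and tip. Origin: centre of the block's underside; x along the rod, z up. Rod's centre line 46 mm up; tip 140 mm ahead of the origin, its end level with the underside. Brass collar, 14 mm thick, on the first 8 mm of rod.
- hook_tip (a point): The lower end of the hook's tip, on its centre line (8 mm diameter rod), in the hook's axes.
- tray: Open wooden tray, 100 (x) x 130 (y) x 36 mm, walls and floor 6 mm, 0.25-0.47 kg, loose under the rack. Origin: centre of its underside; its front wall is at -x, facing the cleat. A 26 mm high, 5 mm thick divider centred at x = +8 mm parts the empty front compartment (49 mm long, 118 mm wide inside) from the rear one, full of dark violin pegs. It takes about 1 to 5 N to slide.
- tray_front (a point): Middle of the outer face of the tray's front wall, 18 mm above its underside.
- stop: Dark wooden stop cleat, rigid, screwed to the bench on the robot's side of the rack: 20 (x) x 220 (y) x 22 mm high. Origin: centre of its underside; x points to the tray's side, so the face the tray must meet lies at x = +10 mm. Not parallel to the rack or the tray at the start.
- rack: Fixed wire rack standing over the tray: 280 mm wide (y), 200 mm deep (x), with a leg at each corner; 141 mm clear beneath. Its bars lie 40 mm apart, too close for a gripper. Origin: on the bench under the middle of its near edge; x points away under the rack, so it covers x 0 to 200 mm.
- jar: Amber glass jar with a metal cap, 54 mm across, 75 mm high, loose; origin at the centre of its underside. To be left alone.
- bottle: White glue bottle with a black cap, 44 mm across, 120 mm high, loose; origin at the centre of its underside. To be left alone.
- plane: Brass block plane, 110 x 40 mm and about 55 mm high, loose; origin at the centre of its underside. To be left alone.
Things that resemble listed ones, but are neither listed nor needed, are in the scene too. What is shaped like the hook but black, green or pink is not meant.

How it is judged:
By the outcome, as a careful person would: the job done as asked, in the order asked, and still so for the second after the job is handed in, with the robot touching nothing.
It also fails if it takes over 72 s, if anything falls off the work surface, if the arm or the gripper's body presses on something with over 40 N, if the wrist force passes 120 N, or if a joint passes its speed limit or range.

ROBOT

A 6-joint arm with a two-finger parallel gripper is mounted at the origin on the work surface. World frame = base frame: x ahead of the robot, y to its left, z up, the work surface at z = 0. Lengths are in m, angles in degrees, forces in N, time in s.
With the tool pointing down it reaches from about 0.35 to 0.875 m from the base axis. Payload 4.2 kg.
Tool frame: the origin (TCP) lies on the centre line of the jaws, within the pads' length; the fingertips stand 25 mm ahead of it and the grasp point (between the pads) lies 6 mm ahead of it; z points along the fingers, y is the line along which they close (so a half turn about z gives the same grasp; the last joint's range is limited). The gripper opens to 87 mm and grips with 3 to 60 N. Pads are 19 mm wide; open, the fingers measure 117 mm over their backs; the gripper's body (75 mm by 190 mm) begins 51 mm behind the grasp point.
Start: joints at [86.322, 22.042, 0.453, 0, -68.411, -14.817], TCP at [0.198, 0.593, 0.248] pointing down, gripper open.
Joint ranges: [-179.83, 179.83], [-69.29, 118.12], [-61.27, 80.66], [-181.25, 117.63], [-171.15, -9.14], [-177.46, 177.46]. Speed limits (degrees/s): [159.86, 159.86, 180, 180, 180, 180].

INTERFACE

Orientations are given as a 3x3 rotation matrix whose columns are the frame's x, y, z axes.
In Python, from station import r gives the robot as it stands.
- The arm moves only by the tool move_arm, never from a script. Its argument "series" is a list of rows, each an object with "grip": the opening, from 0 (shut) to 1 (fully open); "xyz": the shift along the tool's x, y, z in mm, a list of three; "angular": the turn, a rotation vector about the tool's x, y, z in rad, a list of three. A call has 1 to 10 rows; each row is the pose to reach, as a shift and turn from the pose commanded when the call began, along the tool's axes at that moment; what a row does not reach only later rows make up. A row lasts 1/10 s, in which the tool goes at most 50 mm and 8.59 degrees, less where a joint would pass 70% of its speed; a pose out of reach is approached as far as the arm can. A call with a gripper value outside its range is refused whole. The fingers move at their own pace and stop on an object; the grip force is fixed at half the most. Time passes only in rows, so rows that repeat a pose let the fingers close. It gives the time, the measured TCP pose, the force, the opening and the grip force at its end, in the units of the state.
- r.sense(): the state, without advancing time (a new reading comes with each control period).
- r.capture(name): name is "scene" or "top" or "wrist"; returns a dict with "img" (420x560x3 uint8, red, green, blue), "camera_matrix" (3x3 intrinsics, pixels), "rvec" (rotation vector, rad) and "tvec" (3), from world to camera coordinates, as OpenCV has them; the wrist camera has in their place "hand_eye" (4x4, takes a point from camera to tool coordinates, whose origin is the TCP and whose axes are the flange's). Camera axes: x right, y down, z forward; pixel columns grow to the right and rows downward; lengths in m; the calibration is good to about 2 mm. A picture is of the moment at which its call begins: read the wrist's pose just before it. There is no depth.
- r.finish_job(): hands the job in; it is judged then, once.
The state is a dict: "time_s": time; "joints": joint angles; "joint_velocities": joint speeds; "effort": joint torques, N m; "tcp_pos": TCP position; "ee_rot": TCP orientation; "wrist_force": force on the tool from outside, world axes, zero at the start; "moment": the same for the moment, N m; "gripper_width": opening from 0.0 (shut) to 1.0 (fully open); "gripper_force": force on a finger pad.
Only numpy, scipy, OpenCV 4.12 (cv2) and the standard library are available. Lean on these libraries where they do the work, as an engineer would, in place of code of your own. Each camera call takes 0.05 s, during which the arm holds its last target. There are 200 camera calls.

## Working session

There is one attempt and no reset: what is moved stays moved. The work goes in short steps, Python scripts to look and compute and a tool call to move; the robot and the scene stay as the last step left them, time stands still between calls to the robot, and variables do not carry over. Pictures are saved under pics/ and viewed, at most 10 in all, crops included, and the job is handed in when it is done.

Besides the shell and the picture viewer there is one more tool, called after "Call:" as name(argument=value, ...) on one line, values as JSON. move_arm: Moves the arm, as the interface text tells. Its arguments: {"type":"object","properties":{"series":{"type":"array"}},"required":["series"]}

```bash
mkdir -p pics; ls; python3 - <<'E'
from station import r
import cv2,pickle
s=r.sense();print(s)
d={}
for n in("scene","top","wrist"):
    c=r.capture(n);d[n]=c;cv2.imwrite(f"pics/{n}0.png",c["img"][...,::-1])
    print({k:v for k,v in c.items() if k!="img"})
d["s"]=s
pickle.dump(d,open("c0.pkl","wb"))
E
```

```text
pics
{'time_s': 0.0, 'joints': array([ 8.63222990e+01,  2.20899503e+01,  3.78637267e-01, -2.94354027e-02,
       -6.84112604e+01, -1.48169023e+01]), 'joint_velocities': array([-0.00081604,  0.06023266,  0.04798279, -0.02166594,  0.13046102,
       -0.01793194]), 'effort': array([-5.48005446e-04, -3.90668964e+01,  1.87402761e+01,  4.21992436e+00,
        1.10252472e-02, -1.90599062e-04]), 'tcp_pos': array([0.19805926, 0.59219734, 0.24645914]), 'ee_rot': array([[ 9.48293422e-01, -3.17394404e-01, -6.13941854e-04],
       [-3.17394987e-01, -9.48291092e-01, -2.10421593e-03],
       [ 8.56707698e-05,  2.19027619e-03, -9.99997598e-01]]), 'wrist_force': array([-0.28568072, -0.51107152,  0.47265052]), 'moment': array([ 0.02698192, -0.0207844 , -0.02694022]), 'gripper_force': 0.0, 'gripper_width': 1.0032122172472162}
{'camera_matrix': array([[431.73959161,   0.        , 281.00448202],
       [  0.        , 431.73959161, 208.80721891],
       [  0.        ,   0.        ,   1.        ]]), 'rvec': array([ 1.77506807,  1.87114511, -0.67803709]), 'tvec': array([ 0.01461453, -0.34595588,  1.57849649])}
{'camera_matrix': array([[429.30027229,   0.        , 282.16372405],
       [  0.        , 429.30027229, 210.30186623],
       [  0.        ,   0.        ,   1.        ]]), 'rvec': array([ 2.18158606, -2.21024768,  0.05687625]), 'tvec': array([-0.00297688,  0.46197525,  1.25307456])}
{'camera_matrix': array([[343.22128431,   0.        , 278.4390635 ],
       [  0.        , 343.22128431, 216.1711055 ],
       [  0.        ,   0.        ,   1.        ]]), 'hand_eye': array([[-9.01090109e-04, -9.68427099e-01, -2.49295292e-01,
         6.79371134e-02],
       [ 9.99999188e-01, -6.48100455e-04, -1.09689731e-03,
         7.11270849e-04],
       [ 9.00696687e-04, -2.49296078e-01,  9.68426897e-01,
        -1.37260158e-01],
       [ 0.00000000e+00,  0.00000000e+00,  0.00000000e+00,
         1.00000000e+00]])}
```

View pics/top0.png

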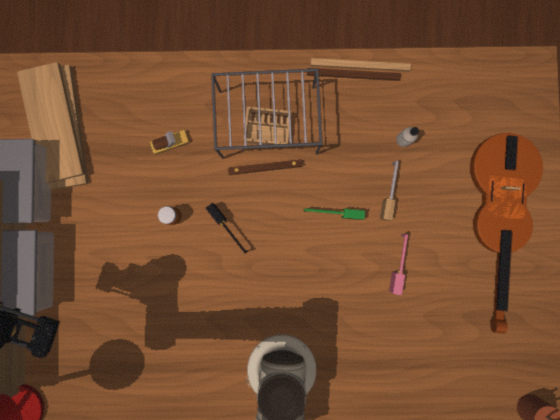

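View pics/scene0.png

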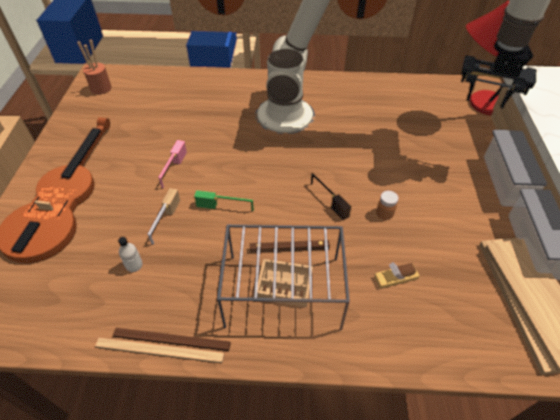

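Candidates for the hook in the top view: black (230,228), green (337,213), pink (401,265), and wood/steel (392,190). The last fits the description: its block is at about (389,209) and its tip at (396,162). The tray is at (268,126) under the rack, the cleat at (266,167), the jar at (168,215), the bottle at (408,136) and the plane at (169,141). Next is one close crop.

```bash
cat > h.py <<'E'
import numpy as np,cv2
def cam(c,s=None):
    if "rvec" in c:
        R=cv2.Rodrigues(c["rvec"])[0];return c["camera_matrix"],R.T,-R.T@c["tvec"]
    T=np.eye(4);T[:3,:3]=s["ee_rot"];T[:3,3]=s["tcp_pos"];T=T@c["hand_eye"];return c["camera_matrix"],T[:3,:3],T[:3,3]
def ray(c,p,z,s=None):
    K,R,o=cam(c,s);d=R@np.linalg.solve(K,[p[0],p[1],1.]);return o+d*(z-o[2])/d[2]
def proj(c,P,s=None):
    K,R,o=cam(c,s);q=K@(R.T@(np.asarray(P,float)-o));return q[:2]/q[2]
def tile(*a):
    # a: (img,x0,y0,x1,y1,scale)
    L=[cv2.resize(i[y0:y1,x0:x1,::-1],None,fx=k,fy=k,interpolation=cv2.INTER_CUBIC) for i,x0,y0,x1,y1,k in a]
    H=max(x.shape[0] for x in L)
    return np.hstack([cv2.copyMakeBorder(x,0,H-x.shape[0],0,4,0) for x in L])
E
python3 - <<'E'
import pickle,cv2,numpy as np
from h import *
d=pickle.load(open("c0.pkl","rb"));t=d["top"]["img"];s=d["scene"]["img"]
cv2.imwrite("pics/crop1.png",np.vstack([tile((t,370,150,420,230,5),(s,135,180,190,250,5))[:400],][:1]+[]))
cv2.imwrite("pics/crop2.png",tile((t,205,60,335,180,5)))
for n,p,z in[("block",(389,209),.05),("tip",(396,162),.046)]:print(n,ray(d["top"],p,z))
E
```

```text
block [ 0.45969005 -0.31432032  0.05      ]
tip [ 0.59531521 -0.33900158  0.046     ]
```

View pics/crop1.png

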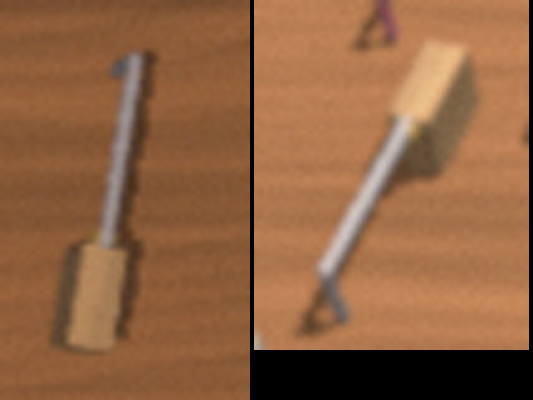

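View pics/crop2.png

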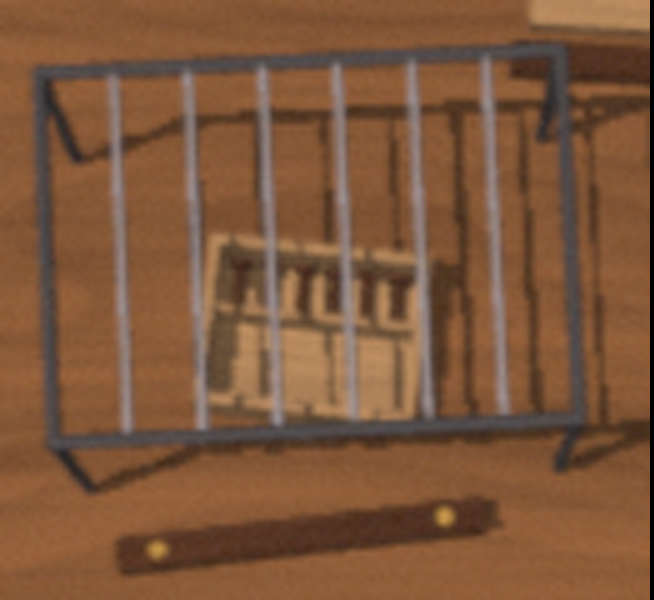

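The close crop confirms it: a wooden block with a collar, standing upright, steel rod with its tip bent down, at crop (137,55). In the rack crop the tray's front wall runs from (205,405) to (418,420), the divider lies at about y 315 and the cleat's upper edge runs from (118,540) to (490,498).

```bash
python3 - <<'E'
import pickle
from h import *
d=pickle.load(open("c0.pkl","rb"));T=d["top"]
np.set_printoptions(precision=4,suppress=True)
def P(x,y,ox,oy,z):return ray(T,((x+.5)/5-.5+ox,(y+.5)/5-.5+oy),z)
for n,pts,z in[("tray",[(205,408),(418,420),(430,253),(213,234)],.036),("cleat",[(118,540),(490,498),(497,527),(122,574)],.022),("rack",[(50,443),(583,422),(563,46),(36,70)],.145)]:
    print(n);[print(P(*p,205,60,z)) for p in pts]
for n,pts,z in[("blk",[(80,240),(127,246),(113,350),(67,343)],.05),("tip",[(137,55)],.05),("rod",[(107,240)],.046)]:
    print(n);[print(P(*p,370,150,z)) for p in pts]
for n,p,z in[("jar",(167,215),.075),("bottle",(412,133),.12),("plane",(170,141),.03)]:print(n,ray(T,p,z))
E
```

```text
tray
[0.6636 0.0949 0.036 ]
[ 0.655  -0.0291  0.036 ]
[ 0.7535 -0.0375  0.036 ]
[0.7664 0.0893 0.036 ]
cleat
[0.589  0.1479 0.022 ]
[ 0.611 -0.071  0.022]
[ 0.5938 -0.0749  0.022 ]
[0.5689 0.1456 0.022 ]
rack
[0.6225 0.1684 0.145 ]
[ 0.6301 -0.1149  0.145 ]
[ 0.8337 -0.1077  0.145 ]
[0.8242 0.1748 0.145 ]
blk
[ 0.4925 -0.3054  0.05  ]
[ 0.4887 -0.3322  0.05  ]
[ 0.4293 -0.3227  0.05  ]
[ 0.4336 -0.2965  0.05  ]
tip
[ 0.5987 -0.3409  0.05  ]
rod
[ 0.4926 -0.3219  0.046 ]
jar [0.4497 0.3133 0.075 ]
bottle [ 0.6622 -0.3647  0.12  ]
plane [0.6684 0.3167 0.03  ]
```

```bash
cat >> h.py <<'E'
import json,sys
from scipy.spatial.transform import Rotation as Ro
def Rt(yaw):
    a=np.radians(yaw);c,s=np.cos(a),np.sin(a);return np.array([[c,s,0],[s,-c,0],[0,0,-1]])
def go(*ways):
    """ways: x,y,z,yaw targets (tool down); prints shifts from cmd.json pose, rounded, and stores the last as commanded"""
    c=json.load(open("cmd.json"));R=Rt(c[3]);p=np.array(c[:3]);q=c
    for w in ways:
        t=np.round(R.T@(np.array(w[:3])-p)*1000,1)+0;a=round(float(-np.radians(w[3]-c[3])),3)+0
        print("xyz",t.tolist(),"ang",[0,0,a]);q=[*(p+R@t/1000),c[3]-np.degrees(a)]
    json.dump(q,open("cmd.json","w"))
E
echo '[0.198,0.593,0.248,-18.495]' > cmd.json
python3 -c "
from h import *
go((.46,.19,.25,-9.5))
go((.46,-.28,.25,-9.5))"
```

```text
xyz [376.3, 299.1, -2.0] ang [0, 0, -0.157]
xyz [77.6, 463.5, 0.0] ang [0, 0, 0.0]
```

Call:
move_arm(series=[{"grip": 1,"xyz": [376.3,299.1,-2],"angular": [0,0,-0.157]},{"grip": 1,"xyz": [376.3,299.1,-2],"angular": [0,0,-0.157]},{"grip": 1,"xyz": [376.3,299.1,-2],"angular": [0,0,-0.157]},{"grip": 1,"xyz": [376.3,299.1,-2],"angular": [0,0,-0.157]},{"grip": 1,"xyz": [376.3,299.1,-2],"angular": [0,0,-0.157]},{"grip": 1,"xyz": [376.3,299.1,-2],"angular": [0,0,-0.157]},{"grip": 1,"xyz": [376.3,299.1,-2],"angular": [0,0,-0.157]},{"grip": 1,"xyz": [376.3,299.1,-2],"angular": [0,0,-0.157]},{"grip": 1,"xyz": [376.3,299.1,-2],"angular": [0,0,-0.157]},{"grip": 1,"xyz": [376.3,299.1,-2],"angular": [0,0,-0.157]}])

```text
time_s: 1.15
tcp_pos: [0.461, 0.1869, 0.2495]
ee_rot: [[0.986, -0.167, -0.0], [-0.167, -0.986, -0.0], [-0.0, 0.0, -1.0]]
wrist_force: [0.1, 0.2, -0.5]
gripper_width: 0.995
gripper_force: 0.0
```

Call:
move_arm(series=[{"grip": 1,"xyz": [77.6,463.5,0],"angular": [0,0,0]},{"grip": 1,"xyz": [77.6,463.5,0],"angular": [0,0,0]},{"grip": 1,"xyz": [77.6,463.5,0],"angular": [0,0,0]},{"grip": 1,"xyz": [77.6,463.5,0],"angular": [0,0,0]},{"grip": 1,"xyz": [77.6,463.5,0],"angular": [0,0,0]},{"grip": 1,"xyz": [77.6,463.5,0],"angular": [0,0,0]},{"grip": 1,"xyz": [77.6,463.5,0],"angular": [0,0,0]},{"grip": 1,"xyz": [77.6,463.5,0],"angular": [0,0,0]},{"grip": 1,"xyz": [77.6,463.5,0],"angular": [0,0,0]},{"grip": 1,"xyz": [77.6,463.5,0],"angular": [0,0,0]}])

```text
time_s: 2.15
tcp_pos: [0.4596, -0.2837, 0.249]
ee_rot: [[0.986, -0.169, -0.001], [-0.169, -0.986, -0.0], [-0.001, 0.0, -1.0]]
wrist_force: [0.4, -0.2, -0.4]
gripper_width: 1.0
gripper_force: 0.0
```

```bash
python3 - <<'E'
from station import r
import pickle
from h import *
np.set_printoptions(precision=4,suppress=True)
s=r.sense();c=r.capture("wrist");pickle.dump((s,c),open("c1.pkl","wb"))
print(s["tcp_pos"],proj(c,(.461,-.314,.05),s),proj(c,(.597,-.338,.046),s))
cv2.imwrite("pics/w1.png",c["img"][...,::-1])
E
```

```text
[ 0.4596 -0.2837  0.249 ] [307.7917 191.4505] [311.3243  39.9411]
```

View pics/w1.png

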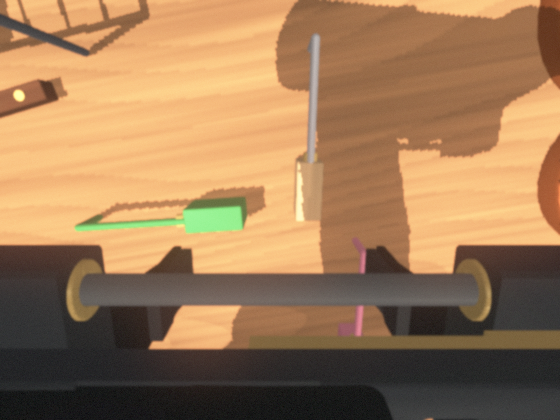

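The wrist view shows the wooden hook's block at about (309,188), its rod end at (316,37) and the pink hook below at (362,245), clear of the grasp.

```bash
python3 - <<'E'
import pickle
from h import *
np.set_printoptions(precision=4,suppress=True)
s,c=pickle.load(open("c1.pkl","rb"))
for p in[(298.5,156.5),(323,156.5),(320,220),(295,220)]:print(ray(c,p,.05,s))
for p,z in[((316,37),.048),((312,155),.048)]:print(ray(c,p,z,s))
im=c["img"][20:230,280:340].astype(int);h=cv2.cvtColor(c["img"],cv2.COLOR_RGB2HSV)
m=((h[...,1]<60)&(h[...,2]>90)).astype(np.uint8);m[:, :290]=0;m[:,340:]=0;m[160:]=0
y,x=np.nonzero(m);print(len(x),x.mean(),y.min(),y.max())
for yy in(45,80,120,150):
    xx=x[y==yy];print(yy,xx.min(),xx.max(),ray(c,(xx.mean(),yy),.046,s)) if len(xx) else None
E
```

```text
[ 0.4965 -0.3102  0.05  ]
[ 0.4924 -0.3336  0.05  ]
[ 0.4299 -0.3218  0.05  ]
[ 0.4342 -0.2968  0.05  ]
[ 0.5983 -0.3422  0.048 ]
[ 0.4955 -0.3235  0.048 ]
962 312.94906444906445 34 159
45 309 319 [ 0.5924 -0.3398  0.046 ]
80 310 317 [ 0.5631 -0.335   0.046 ]
120 309 315 [ 0.5279 -0.3285  0.046 ]
150 308 314 [ 0.5002 -0.3234  0.046 ]
```

```bash
python3 -c "
from h import *
go((.461,-.316,.10,-10.2))
go((.461,-.316,.034,-10.2))"
```

```text
xyz [6.9, 35.4, 150.0] ang [0, 0, 0.012]
xyz [0.0, 0.0, 66.0] ang [0, 0, 0.0]
```

Call:
move_arm(series=[{"grip": 1,"xyz": [6.9,35.3,150],"angular": [0,0,0.012]},{"grip": 1,"xyz": [6.9,35.3,150],"angular": [0,0,0.012]},{"grip": 1,"xyz": [6.9,35.3,150],"angular": [0,0,0.012]},{"grip": 1,"xyz": [6.9,35.3,150],"angular": [0,0,0.012]},{"grip": 1,"xyz": [6.9,35.3,150],"angular": [0,0,0.012]}])

```text
time_s: 2.7
tcp_pos: [0.461, -0.3161, 0.099]
ee_rot: [[0.984, -0.177, -0.003], [-0.177, -0.984, 0.0], [-0.003, 0.0, -1.0]]
wrist_force: [0.6, 0.2, 0.4]
gripper_width: 1.0
gripper_force: 0.0
```

Call:
move_arm(series=[{"grip": 1,"xyz": [0,0,30],"angular": [0,0,0]},{"grip": 1,"xyz": [0,0,55],"angular": [0,0,0]},{"grip": 1,"xyz": [0,0,66],"angular": [0,0,0]},{"grip": 1,"xyz": [0,0,66],"angular": [0,0,0]},{"grip": 0.36,"xyz": [0,0,66],"angular": [0,0,0]},{"grip": 0.36,"xyz": [0,0,66],"angular": [0,0,0]},{"grip": 0.2,"xyz": [0,0,66],"angular": [0,0,0]},{"grip": 0,"xyz": [0,0,66],"angular": [0,0,0]},{"grip": 0,"xyz": [0,0,66],"angular": [0,0,0]},{"grip": 0,"xyz": [0,0,66],"angular": [0,0,0]}])

```text
time_s: 3.7
tcp_pos: [0.4612, -0.3163, 0.0337]
ee_rot: [[0.984, -0.177, 0.0], [-0.177, -0.984, -0.0], [0.0, 0.0, -1.0]]
wrist_force: [0.7, -0.3, 0.2]
gripper_width: 0.545
gripper_force: 0.0
```

Call:
move_arm(series=[{"grip": 0,"xyz": [0,0,0],"angular": [0,0,0]},{"grip": 0,"xyz": [0,0,0],"angular": [0,0,0]},{"grip": 0,"xyz": [0,0,0],"angular": [0,0,0]},{"grip": 0,"xyz": [0,0,0],"angular": [0,0,0]},{"grip": 0,"xyz": [0,0,0],"angular": [0,0,0]},{"grip": 0,"xyz": [0,0,0],"angular": [0,0,0]}])

```text
time_s: 4.3
tcp_pos: [0.4611, -0.3162, 0.0334]
ee_rot: [[0.984, -0.177, -0.0], [-0.177, -0.984, 0.0], [-0.0, -0.0, -1.0]]
wrist_force: [0.0, 0.4, -0.9]
gripper_width: 0.297
gripper_force: 30.0
```

```bash
python3 -c "
from h import *
go((.455,-.316,.16,-10.2))
go((.4414,.0139,.16,6))"
```

```text
xyz [-5.9, 1.0, -126.0] ang [0, 0, 0.0]
xyz [-71.7, -322.3, 0.0] ang [0, 0, -0.283]
```

Call:
move_arm(series=[{"grip": 0,"xyz": [0,0,-25],"angular": [0,0,0]},{"grip": 0,"xyz": [-5.9,-1.1,-70],"angular": [0,0,0]},{"grip": 0,"xyz": [-5.9,-1.1,-115],"angular": [0,0,0]},{"grip": 0,"xyz": [-5.9,-1.1,-126],"angular": [0,0,0]},{"grip": 0,"xyz": [-5.9,-1.1,-126],"angular": [0,0,0]}])

```text
time_s: 4.8
tcp_pos: [0.4566, -0.3144, 0.1616]
ee_rot: [[0.984, -0.177, 0.005], [-0.177, -0.984, -0.001], [0.005, 0.001, -1.0]]
wrist_force: [0.2, -0.2, -2.3]
gripper_width: 0.297
gripper_force: 30.0
```

Call:
move_arm(series=[{"grip": 0,"xyz": [-71.7,-320.2,0],"angular": [0,0,-0.04]},{"grip": 0,"xyz": [-71.7,-320.2,0],"angular": [0,0,-0.08]},{"grip": 0,"xyz": [-71.7,-320.2,0],"angular": [0,0,-0.12]},{"grip": 0,"xyz": [-71.7,-320.2,0],"angular": [0,0,-0.16]},{"grip": 0,"xyz": [-71.7,-320.2,0],"angular": [0,0,-0.2]},{"grip": 0,"xyz": [-71.7,-320.2,0],"angular": [0,0,-0.24]},{"grip": 0,"xyz": [-71.7,-320.2,0],"angular": [0,0,-0.283]},{"grip": 0,"xyz": [-71.7,-320.2,0],"angular": [0,0,-0.283]},{"grip": 0,"xyz": [-71.7,-320.2,0],"angular": [0,0,-0.283]}])

```text
time_s: 5.7
tcp_pos: [0.4404, 0.0139, 0.1578]
ee_rot: [[0.994, 0.106, -0.004], [0.106, -0.994, -0.001], [-0.004, 0.001, -1.0]]
wrist_force: [-0.6, -0.5, -0.9]
gripper_width: 0.295
gripper_force: 30.0
```

```bash
python3 - <<'E'
from station import r
import pickle
from h import *
np.set_printoptions(precision=4,suppress=True)
s=r.sense();c=r.capture("wrist");pickle.dump((s,c),open("c2.pkl","wb"))
print(s["tcp_pos"],s["wrist_force"],s["moment"])
print("tip pred",proj(c,s["tcp_pos"]+s["ee_rot"]@[.14,0,.034],s),proj(c,s["tcp_pos"]+s["ee_rot"]@[.144,0,-.012],s))
cv2.imwrite("pics/w2.png",c["img"][...,::-1])
E
```

```text
[0.4404 0.0139 0.1578] [-0.5531 -0.5313 -0.8805] [-0.0536 -0.0377  0.0306]
tip pred [277.0838 -45.4846] [ 276.391  -136.5476]
```

View pics/w2.png

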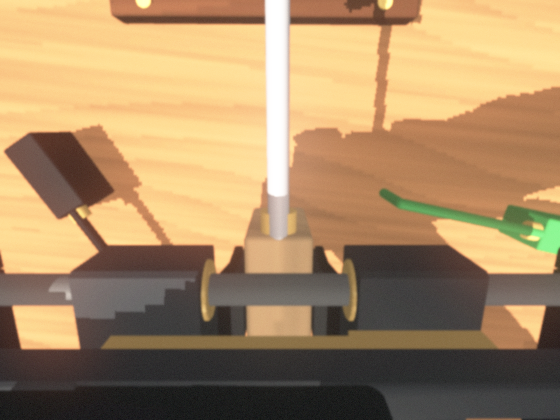

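```bash
python3 - <<'E'
import pickle
from h import *
np.set_printoptions(precision=4,suppress=True)
s,c=pickle.load(open("c2.pkl","rb"))
for x in(.026,.03,.034):print(proj(c,s["tcp_pos"]+s["ee_rot"]@[x,0,-.016],s))
print(ray(c,(115,18),.0,s),ray(c,(420,22),.0,s))
g=c["img"][195:260,250:262].mean(axis=(1));print([(195+i,*v.astype(int)) for i,v in enumerate(g)][::3])
go((.4414,.0139,.089,6))
go((.4961,.01965,.089,6),(.5508,.0254,.089,6))
go((.5508,.0254,.046,6))
E
```

```text
[277.079  243.4141]
[277.0586 233.1432]
[277.0379 222.7097]
[0.5755 0.1545 0.    ] [ 0.5975 -0.0801  0.    ]
[(195, np.int64(250), np.int64(209), np.int64(145)), (198, np.int64(251), np.int64(212), np.int64(146)), (201, np.int64(251), np.int64(213), np.int64(147)), (204, np.int64(248), np.int64(203), np.int64(140)), (207, np.int64(237), np.int64(185), np.int64(129)), (210, np.int64(203), np.int64(158), np.int64(113)), (213, np.int64(197), np.int64(152), np.int64(110)), (216, np.int64(189), np.int64(145), np.int64(105)), (219, np.int64(182), np.int64(138), np.int64(100)), (222, np.int64(170), np.int64(129), np.int64(95)), (225, np.int64(165), np.int64(125), np.int64(92)), (228, np.int64(163), np.int64(124), np.int64(91)), (231, np.int64(170), np.int64(130), np.int64(96)), (234, np.int64(172), np.int64(132), np.int64(98)), (237, np.int64(190), np.int64(148), np.int64(110)), (240, np.int64(216), np.int64(169), np.int64(124)), (243, np.int64(224), np.int64(178), np.int64(131)), (246, np.int64(224), np.int64(178), np.int64(131)), (249, np.int64(223), np.int64(177), np.int64(130)), (252, np.int64(223), np.int64(177), np.int64(130)), (255, np.int64(223), np.int64(177), np.int64(130)), (258, np.int64(222), np.int64(176), np.int64(130))]
xyz [0.0, 0.0, 71.0] ang [0, 0, 0.0]
xyz [55.0, 0.1, 0.0] ang [0, 0, 0.0]
xyz [110.0, 0.1, 0.0] ang [0, 0, 0.0]
xyz [0.0, 0.0, 43.0] ang [0, 0, 0.0]
```

Call:
move_arm(series=[{"grip": 0,"xyz": [0,0,35],"angular": [0,0,0]},{"grip": 0,"xyz": [0,0,71],"angular": [0,0,0]},{"grip": 0,"xyz": [0,0,71],"angular": [0,0,0]},{"grip": 0,"xyz": [30,0,71],"angular": [0,0,0]},{"grip": 0,"xyz": [60,0,71],"angular": [0,0,0]},{"grip": 0,"xyz": [90,0,71],"angular": [0,0,0]},{"grip": 0,"xyz": [110,0,71],"angular": [0,0,0]},{"grip": 0,"xyz": [110,0,71],"angular": [0,0,0]},{"grip": 0,"xyz": [110,0,71],"angular": [0,0,0]}])

```text
time_s: 6.65
tcp_pos: [0.5511, 0.0244, 0.0891]
ee_rot: [[0.995, 0.103, -0.0], [0.103, -0.995, -0.0], [-0.0, 0.0, -1.0]]
wrist_force: [-0.6, -0.1, -1.2]
gripper_width: 0.295
gripper_force: 30.0
```

```bash
python3 - <<'E'
from station import r
import pickle
from h import *
np.set_printoptions(precision=4,suppress=True)
s=r.sense();t=r.capture("top");c=r.capture("scene");w=r.capture("wrist")
pickle.dump((s,t,c,w),open("c3.pkl","wb"))
print(s["tcp_pos"],s["wrist_force"],s["moment"])
tip=s["tcp_pos"]+s["ee_rot"]@[.138,0,.034];el=s["tcp_pos"]+s["ee_rot"]@[.142,0,-.012]
for q in(t,c):print(proj(q,tip),proj(q,el))
print(proj(w,tip,s))
cv2.imwrite("pics/a3.png",tile((t["img"],215,80,325,190,4),(c["img"],215,220,315,310,3.5)))
E
```

```text
[0.5511 0.0244 0.0891] [-0.6315 -0.0639 -1.155 ] [-0.0859  0.0779 -0.0102]
[264.5677 131.038 ] [263.7285 125.6964]
[287.8019 267.0809] [288.1486 258.3698]
[277.0903 -40.1189]
```

View pics/a3.png

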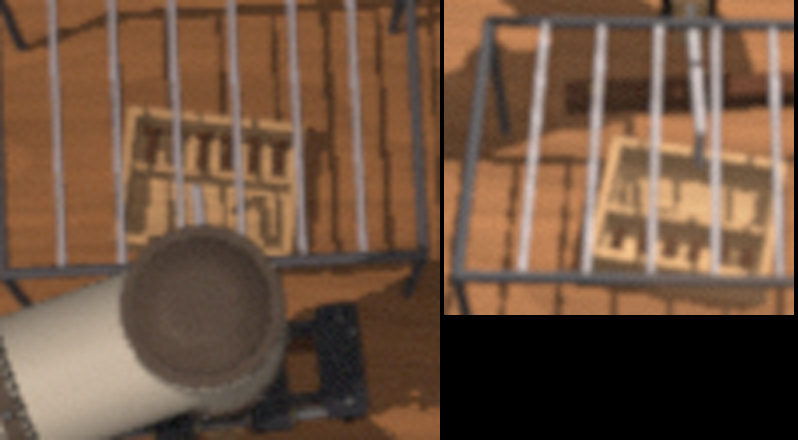

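The tip is over the front compartment: the rod end shows at crop (197,187) in the top view and the tip at (700,150) in the scene crop, just behind the front wall. I'll lower it.

Call:
move_arm(series=[{"grip": 0,"xyz": [0,0,20],"angular": [0,0,0]},{"grip": 0,"xyz": [0,0,35],"angular": [0,0,0]},{"grip": 0,"xyz": [0,0,43],"angular": [0,0,0]},{"grip": 0,"xyz": [0,0,43],"angular": [0,0,0]},{"grip": 0,"xyz": [0,0,43],"angular": [0,0,0]}])

```text
time_s: 7.3
tcp_pos: [0.5513, 0.0254, 0.0461]
ee_rot: [[0.994, 0.105, 0.001], [0.105, -0.994, -0.0], [0.001, 0.0, -1.0]]
wrist_force: [0.6, -0.7, -0.9]
gripper_width: 0.303
gripper_force: 30.0
```

Call:
move_arm(series=[{"grip": 0,"xyz": [-6,0,0],"angular": [0,0,0]},{"grip": 0,"xyz": [-12,0,0],"angular": [0,0,0]},{"grip": 0,"xyz": [-15,0,0],"angular": [0,0,0]},{"grip": 0,"xyz": [-18,0,0],"angular": [0,0,0]},{"grip": 0,"xyz": [-21,0,0],"angular": [0,0,0]},{"grip": 0,"xyz": [-24,0,0],"angular": [0,0,0]},{"grip": 0,"xyz": [-27,0,0],"angular": [0,0,0]},{"grip": 0,"xyz": [-30,0,0],"angular": [0,0,0]},{"grip": 0,"xyz": [-33,0,0],"angular": [0,0,0]},{"grip": 0,"xyz": [-36,0,0],"angular": [0,0,0]}])

```text
time_s: 8.3
tcp_pos: [0.5157, 0.0217, 0.0458]
ee_rot: [[0.994, 0.105, 0.001], [0.105, -0.994, 0.0], [0.001, -0.0, -1.0]]
wrist_force: [3.5, -0.5, -2.1]
gripper_width: 0.298
gripper_force: 30.0
```

Call:
move_arm(series=[{"grip": 0,"xyz": [-3,0,0],"angular": [0,0,0]},{"grip": 0,"xyz": [-6,0,0],"angular": [0,0,0]},{"grip": 0,"xyz": [-9,0,0],"angular": [0,0,0]},{"grip": 0,"xyz": [-12,0,0],"angular": [0,0,0]},{"grip": 0,"xyz": [-15,0,0],"angular": [0,0,0]},{"grip": 0,"xyz": [-18,0,0],"angular": [0,0,0]},{"grip": 0,"xyz": [-21,0,0],"angular": [0,0,0]},{"grip": 0,"xyz": [-24,0,0],"angular": [0,0,0]},{"grip": 0,"xyz": [-26,0,0],"angular": [0,0,0]}])

```text
time_s: 9.2
tcp_pos: [0.4895, 0.0188, 0.0457]
ee_rot: [[0.994, 0.105, 0.001], [0.105, -0.994, 0.0], [0.001, -0.0, -1.0]]
wrist_force: [3.9, 0.6, 0.2]
gripper_width: 0.297
gripper_force: 30.0
```

```bash
python3 - <<'E'
from station import r
import pickle
from h import *
np.set_printoptions(precision=4,suppress=True)
s=r.sense();c=r.capture("scene");t=r.capture("top")
pickle.dump((s,c,t),open("c4.pkl","wb"))
print(s["tcp_pos"],s["wrist_force"],s["moment"])
cv2.imwrite("pics/a4.png",tile((c["img"],225,225,335,300,5),(t["img"],225,90,305,180,3)))
E
```

```text
[0.4895 0.0188 0.0457] [3.9408 0.5512 0.2395] [ 0.0401 -1.2706 -0.049 ]
```

View pics/a4.png

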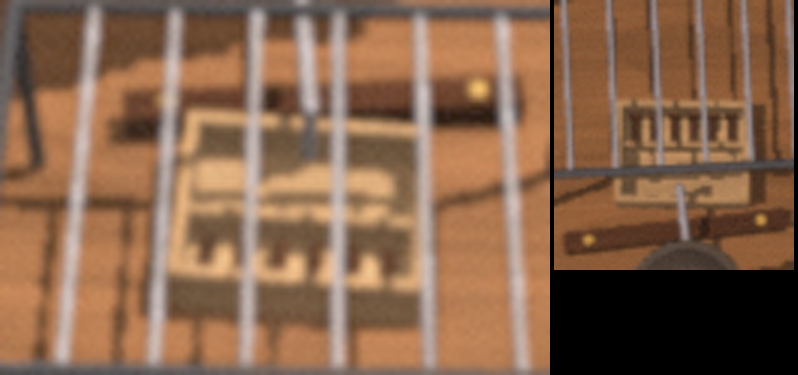

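The tray follows. Its front wall in the top crop, at y≈203, is close to the cleat but not yet parallel. I'll continue in finer steps.

Call:
move_arm(series=[{"grip": 0,"xyz": [-1.5,0,0],"angular": [0,0,0]},{"grip": 0,"xyz": [-3,0,0],"angular": [0,0,0]},{"grip": 0,"xyz": [-4.5,0,0],"angular": [0,0,0]},{"grip": 0,"xyz": [-6,0,0],"angular": [0,0,0]},{"grip": 0,"xyz": [-7,0,0],"angular": [0,0,0]},{"grip": 0,"xyz": [-8,0,0],"angular": [0,0,0]}])

```text
time_s: 9.9
tcp_pos: [0.4815, 0.018, 0.0455]
ee_rot: [[0.994, 0.105, 0.0], [0.105, -0.994, 0.0], [0.0, -0.0, -1.0]]
wrist_force: [3.6, 0.3, -1.1]
gripper_width: 0.3
gripper_force: 30.0
```

Call:
move_arm(series=[{"grip": 0,"xyz": [-1,0,0],"angular": [0,0,0]},{"grip": 0,"xyz": [-2,0,0],"angular": [0,0,0]},{"grip": 0,"xyz": [-3,0,0],"angular": [0,0,0]},{"grip": 0,"xyz": [-4,0,0],"angular": [0,0,0]},{"grip": 0,"xyz": [-5,0,0],"angular": [0,0,0]}])

```text
time_s: 10.4
tcp_pos: [0.4764, 0.0174, 0.0456]
ee_rot: [[0.994, 0.105, 0.0], [0.105, -0.994, 0.0], [0.0, -0.0, -1.0]]
wrist_force: [3.9, 1.2, -1.4]
gripper_width: 0.298
gripper_force: 30.0
```

Call:
move_arm(series=[{"grip": 0,"xyz": [-0.6,0,0],"angular": [0,0,0]},{"grip": 0,"xyz": [-1.2,0,0],"angular": [0,0,0]},{"grip": 0,"xyz": [-1.8,0,0],"angular": [0,0,0]},{"grip": 0,"xyz": [-2.4,0,0],"angular": [0,0,0]},{"grip": 0,"xyz": [-3,0,0],"angular": [0,0,0]}])

```text
time_s: 10.9
tcp_pos: [0.475, 0.0175, 0.0457]
ee_rot: [[0.994, 0.105, 0.003], [0.105, -0.994, 0.001], [0.003, -0.0, -1.0]]
wrist_force: [8.6, -0.2, -4.4]
gripper_width: 0.3
gripper_force: 30.0
```

```bash
python3 - <<'E'
from station import r
import pickle
from h import *
np.set_printoptions(precision=4,suppress=True)
s=r.sense();c=r.capture("scene");t=r.capture("top")
pickle.dump((s,c,t),open("c5.pkl","wb"))
print(s["tcp_pos"],s["wrist_force"],s["moment"])
cv2.imwrite("pics/a5.png",tile((c["img"],235,225,335,300,4),(t["img"],225,100,305,180,4.8)))
E
```

```text
[0.475  0.0175 0.0457] [ 8.6308 -0.1581 -4.4269] [-0.1966 -2.204  -0.1777]
```

View pics/a5.png

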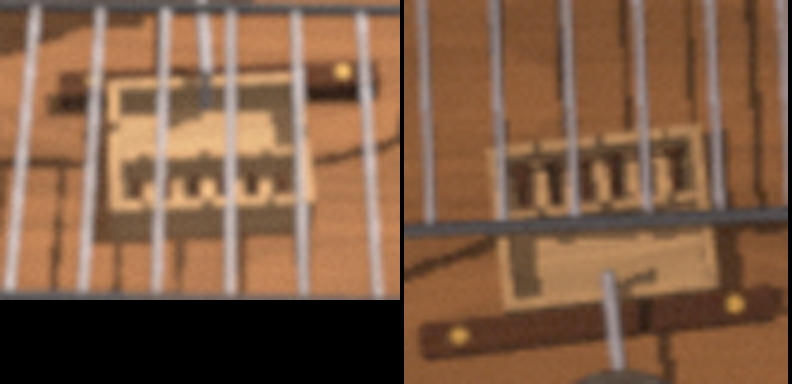

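Both views show the tray square against the cleat: the top crop's front wall from (505,308) to (718,290) lies along the cleat. The pull force is rising. I'll ease down slightly, because the force pulls the tool down, and snug it.

Call:
move_arm(series=[{"grip": 0,"xyz": [-0.1,0,0.3],"angular": [0,0,0]},{"grip": 0,"xyz": [-0.2,0,0.6],"angular": [0,0,0]},{"grip": 0,"xyz": [-0.3,0,0.6],"angular": [0,0,0]}])

```text
time_s: 11.3
tcp_pos: [0.475, 0.0175, 0.0453]
ee_rot: [[0.994, 0.105, 0.004], [0.105, -0.994, 0.001], [0.004, -0.001, -1.0]]
wrist_force: [6.7, 0.8, -3.1]
gripper_width: 0.295
gripper_force: 30.0
```

Call:
move_arm(series=[{"grip": 0,"xyz": [-0.3,0,0],"angular": [0,0,0]},{"grip": 0,"xyz": [-0.6,0,0],"angular": [0,0,0]},{"grip": 0,"xyz": [-0.6,0,0],"angular": [0,0,0]}])

```text
time_s: 11.6
tcp_pos: [0.4749, 0.0176, 0.0453]
ee_rot: [[0.994, 0.105, 0.005], [0.105, -0.994, 0.001], [0.005, -0.001, -1.0]]
wrist_force: [9.8, -0.0, -3.2]
gripper_width: 0.294
gripper_force: 30.0
```

```bash
python3 - <<'E'
from station import r
from h import *
np.set_printoptions(precision=3,suppress=True)
for i in range(4):
    s=r.sense();print(s["tcp_pos"],s["wrist_force"],s["moment"]); r.capture("scene")
E
```

```text
[0.475 0.018 0.045] [ 9.823 -0.04  -3.195] [-0.237 -2.385 -0.199]
[0.475 0.018 0.045] [ 8.855 -0.707 -2.655] [-0.225 -2.352 -0.201]
[0.475 0.018 0.045] [ 9.034 -0.377 -4.132] [-0.253 -2.386 -0.183]
[0.475 0.018 0.045] [ 8.389 -0.322 -3.637] [-0.218 -2.353 -0.187]
```

Call:
move_arm(series=[{"grip": 0,"xyz": [-0.3,0,0.4],"angular": [0,0,0]},{"grip": 0,"xyz": [-0.3,0,0.4],"angular": [0,0,0]},{"grip": 0,"xyz": [-0.3,0,0.4],"angular": [0,0,0]},{"grip": 0,"xyz": [-0.3,0,0.4],"angular": [0,0,0]},{"grip": 0,"xyz": [-0.3,0,0.4],"angular": [0,0,0]},{"grip": 0,"xyz": [-0.3,0,0.4],"angular": [0,0,0]},{"grip": 0,"xyz": [-0.3,0,0.4],"angular": [0,0,0]}])

```text
time_s: 12.5
tcp_pos: [0.4749, 0.0176, 0.0451]
ee_rot: [[0.994, 0.105, 0.005], [0.105, -0.994, 0.001], [0.005, -0.001, -1.0]]
wrist_force: [7.8, -0.4, -2.5]
gripper_width: 0.299
gripper_force: 30.0
```

```bash
python3 - <<'E'
from station import r
from h import *
np.set_printoptions(precision=3,suppress=True)
for i in range(6):
    s=r.sense();print(s["tcp_pos"],s["wrist_force"],s["moment"]); r.capture("scene")
E
```

```text
[0.475 0.018 0.045] [ 7.776 -0.369 -2.517] [-0.245 -2.401 -0.27 ]
[0.475 0.018 0.045] [ 8.284  0.362 -3.952] [-0.221 -2.44  -0.241]
[0.475 0.018 0.045] [ 9.705 -0.583 -2.869] [-0.273 -2.382 -0.245]
[0.475 0.018 0.045] [ 9.005 -1.377 -3.566] [-0.23  -2.427 -0.219]
[0.475 0.018 0.045] [ 8.504 -0.766 -2.705] [-0.244 -2.437 -0.254]
[0.475 0.018 0.045] [ 8.526 -1.031 -3.597] [-0.255 -2.446 -0.257]
```

Call:
move_arm(series=[{"grip": 0,"xyz": [-0.3,0,0],"angular": [0,0,0]},{"grip": 0,"xyz": [-0.6,0,0],"angular": [0,0,0]},{"grip": 0,"xyz": [-0.6,0,0],"angular": [0,0,0]}])

```text
time_s: 13.1
tcp_pos: [0.4748, 0.0177, 0.0451]
ee_rot: [[0.994, 0.105, 0.006], [0.105, -0.994, 0.002], [0.006, -0.001, -1.0]]
wrist_force: [10.3, -0.2, -4.8]
gripper_width: 0.299
gripper_force: 30.0
```

```bash
python3 - <<'E'
from station import r
from h import *
np.set_printoptions(precision=3,suppress=True)
for i in range(8):
    s=r.sense();print(s["wrist_force"],s["moment"]); c=r.capture("scene")
E
```

```text
[10.346 -0.167 -4.82 ] [-0.333 -2.741 -0.226]
[10.32  -0.775 -3.884] [-0.403 -2.754 -0.297]
[10.687 -0.086 -3.335] [-0.368 -2.718 -0.263]
[10.894 -0.51  -4.609] [-0.371 -2.732 -0.213]
[10.654 -0.744 -4.235] [-0.408 -2.718 -0.253]
[10.481 -0.744 -3.936] [-0.351 -2.707 -0.274]
[10.204 -0.826 -4.197] [-0.35  -2.668 -0.191]
[10.329 -1.34  -4.29 ] [-0.387 -2.708 -0.248]
```

Call:
move_arm(series=[{"grip": 0,"xyz": [0,0,0],"angular": [0,0,0]},{"grip": 0,"xyz": [0,0,0],"angular": [0,0,0]},{"grip": 0,"xyz": [0,0,0],"angular": [0,0,0]},{"grip": 0,"xyz": [0,0,0],"angular": [0,0,0]},{"grip": 0,"xyz": [0,0,0],"angular": [0,0,0]},{"grip": 0,"xyz": [0,0,0],"angular": [0,0,0]},{"grip": 0,"xyz": [0,0,0],"angular": [0,0,0]},{"grip": 0,"xyz": [0,0,0],"angular": [0,0,0]},{"grip": 0,"xyz": [0,0,0],"angular": [0,0,0]},{"grip": 0,"xyz": [0,0,0],"angular": [0,0,0]}])

```text
time_s: 14.5
tcp_pos: [0.4748, 0.0177, 0.0451]
ee_rot: [[0.994, 0.105, 0.006], [0.105, -0.994, 0.002], [0.006, -0.001, -1.0]]
wrist_force: [9.8, -1.9, -4.7]
gripper_width: 0.299
gripper_force: 30.0
```

Call:
move_arm(series=[{"grip": 0,"xyz": [1,0,0],"angular": [0,0,0]},{"grip": 0,"xyz": [2.5,0,0],"angular": [0,0,0]},{"grip": 0,"xyz": [4,0,0],"angular": [0,0,0]},{"grip": 0,"xyz": [8,0,0],"angular": [0,0,0]},{"grip": 0,"xyz": [12,0,0],"angular": [0,0,0]},{"grip": 0,"xyz": [14,0,0],"angular": [0,0,0]},{"grip": 0,"xyz": [14,0,0],"angular": [0,0,0]}])

```text
time_s: 15.2
tcp_pos: [0.4851, 0.0181, 0.0441]
ee_rot: [[0.995, 0.105, -0.002], [0.105, -0.995, -0.001], [-0.002, 0.0, -1.0]]
wrist_force: [-0.3, 0.5, -2.3]
gripper_width: 0.295
gripper_force: 30.0
```

```bash
python3 - <<'E'
from station import r
import pickle
from h import *
np.set_printoptions(precision=4,suppress=True)
s=r.sense();c=r.capture("scene");w=r.capture("wrist")
pickle.dump((s,c,w),open("c6.pkl","wb"))
print(s["tcp_pos"],s["wrist_force"],s["moment"],s["ee_rot"])
cv2.imwrite("pics/a6.png",tile((c["img"],235,215,335,300,4),(w["img"],130,0,430,330,1.3)))
E
```

```text
[0.4851 0.0181 0.0441] [-0.2609  0.496  -2.2903] [-0.0562  0.016   0.0112] [[ 0.9945  0.1047 -0.0019]
 [ 0.1047 -0.9945 -0.0006]
 [-0.002   0.0004 -1.    ]]
```

View pics/a6.png

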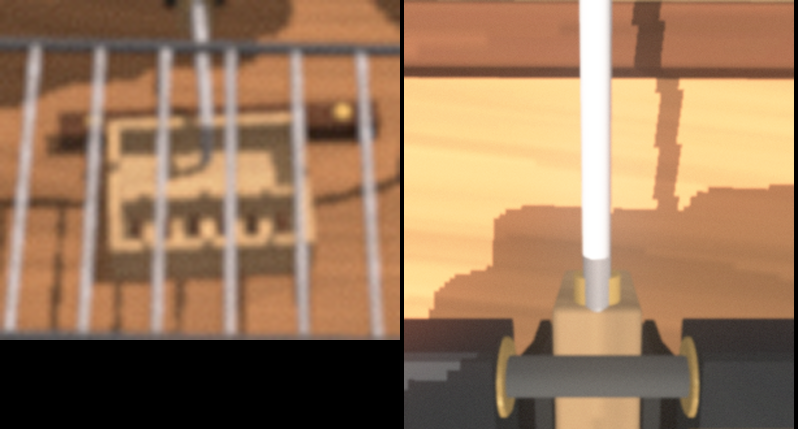

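The tray stays flush, with the tip free mid-compartment at scene crop (203,160), and the block is still aligned in the grip. I'll lift out and retract.

Call:
move_arm(series=[{"grip": 0,"xyz": [0,0,-25],"angular": [0,0,0]},{"grip": 0,"xyz": [0,0,-50],"angular": [0,0,0]},{"grip": 0,"xyz": [0,0,-50],"angular": [0,0,0]},{"grip": 0,"xyz": [-25,0,-50],"angular": [0,0,0]},{"grip": 0,"xyz": [-55,0,-50],"angular": [0,0,0]},{"grip": 0,"xyz": [-85,0,-50],"angular": [0,0,0]},{"grip": 0,"xyz": [-85,0,-50],"angular": [0,0,0]},{"grip": 0,"xyz": [-85,0,-25],"angular": [0,0,0]},{"grip": 0,"xyz": [-85,0,0],"angular": [0,0,0]},{"grip": 0,"xyz": [-85,0,0],"angular": [0,0,0]}])

```text
time_s: 16.3
tcp_pos: [0.3988, 0.0085, 0.0421]
ee_rot: [[0.995, 0.104, -0.007], [0.104, -0.995, -0.003], [-0.008, 0.002, -1.0]]
wrist_force: [-0.5, 0.7, -1.5]
gripper_width: 0.297
gripper_force: 30.0
```

```bash
python3 - <<'E'
from station import r
import pickle
from h import *
np.set_printoptions(precision=4,suppress=True)
s=r.sense();c=r.capture("scene");w=r.capture("wrist");t=r.capture("top")
print(s["tcp_pos"],s["wrist_force"])
tip=s["tcp_pos"]+s["ee_rot"]@[.138,0,.034]
print("tip pred",tip,proj(c,tip)-[230,150],proj(t,tip))
cv2.imwrite("pics/a7.png",tile((c["img"],230,150,350,260,4),(w["img"],180,0,380,300,1.5)))
E
```

```text
[0.3988 0.0085 0.0421] [-0.4781  0.6503 -1.4868]
tip pred [0.5357 0.0228 0.0071] [54.2821 80.2022] [271.1293 185.658 ]
```

View pics/a7.png

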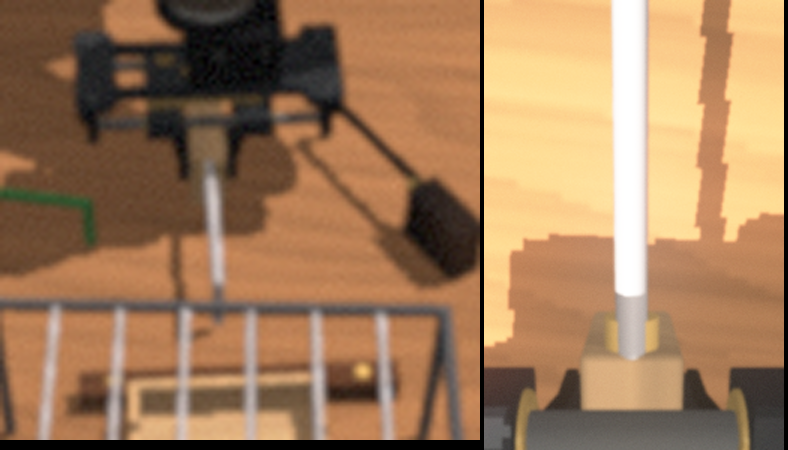

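The hook is level in the grip: its tip is seen at crop (218,320) and predicted at (217,321), clear of the cleat. I've now viewed 11 pictures, one over the allowed 10, so the rest goes by numbers only.

Call:
move_arm(series=[{"grip": 0,"xyz": [0,0,4],"angular": [0,0,0]},{"grip": 0,"xyz": [0,0,7],"angular": [0,0,0]},{"grip": 0,"xyz": [0,0,8],"angular": [0,0,0]},{"grip": 0,"xyz": [0,0,8],"angular": [0,0,0]},{"grip": 0,"xyz": [0,0,8],"angular": [0,0,0]}])

```text
time_s: 16.95
tcp_pos: [0.4012, 0.0095, 0.0367]
ee_rot: [[0.994, 0.105, 0.0], [0.105, -0.994, 0.0], [0.0, -0.0, -1.0]]
wrist_force: [-0.2, -0.4, -1.6]
gripper_width: 0.299
gripper_force: 30.0
```

Call:
move_arm(series=[{"grip": 0,"xyz": [0,0,1],"angular": [0,0,0]},{"grip": 0,"xyz": [0,0,2],"angular": [0,0,0]},{"grip": 0,"xyz": [0,0,2.7],"angular": [0,0,0]},{"grip": 0,"xyz": [0,0,2.7],"angular": [0,0,0]}])

```text
time_s: 17.35
tcp_pos: [0.4011, 0.0094, 0.0337]
ee_rot: [[0.994, 0.105, -0.0], [0.105, -0.994, -0.0], [-0.0, 0.0, -1.0]]
wrist_force: [1.4, -0.4, -0.5]
gripper_width: 0.296
gripper_force: 30.0
```

Call:
move_arm(series=[{"grip": 0,"xyz": [0,0,0.4],"angular": [0,0,0]},{"grip": 0,"xyz": [0,0,0.4],"angular": [0,0,0]}])

```text
time_s: 17.55
tcp_pos: [0.4011, 0.0095, 0.0334]
ee_rot: [[0.994, 0.105, -0.0], [0.105, -0.994, -0.0], [-0.0, 0.0, -1.0]]
wrist_force: [0.5, -0.6, -1.2]
gripper_width: 0.291
gripper_force: 30.0
```

Within the noise of standing height, so I'll release gently.

Call:
move_arm(series=[{"grip": 0.34,"xyz": [0,0,0],"angular": [0,0,0]},{"grip": 0.4,"xyz": [0,0,0],"angular": [0,0,0]},{"grip": 0.5,"xyz": [0,0,0],"angular": [0,0,0]},{"grip": 0.7,"xyz": [0,0,0],"angular": [0,0,0]},{"grip": 0.9,"xyz": [0,0,0],"angular": [0,0,0]},{"grip": 0.9,"xyz": [0,0,0],"angular": [0,0,0]},{"grip": 0.9,"xyz": [0,0,0],"angular": [0,0,0]},{"grip": 0.9,"xyz": [0,0,0],"angular": [0,0,0]}])

```text
time_s: 18.35
tcp_pos: [0.4011, 0.0095, 0.0334]
ee_rot: [[0.994, 0.105, 0.0], [0.105, -0.994, -0.0], [0.0, 0.0, -1.0]]
wrist_force: [0.0, 0.2, 0.0]
gripper_width: 0.847
gripper_force: 0.0
```

Call:
move_arm(series=[{"grip": 0.9,"xyz": [0,0,-5],"angular": [0,0,0]},{"grip": 0.9,"xyz": [0,0,-20],"angular": [0,0,0]},{"grip": 0.9,"xyz": [0,0,-50],"angular": [0,0,0]},{"grip": 0.9,"xyz": [0,0,-90],"angular": [0,0,0]},{"grip": 0.9,"xyz": [0,0,-130],"angular": [0,0,0]},{"grip": 0.9,"xyz": [0,0,-170],"angular": [0,0,0]},{"grip": 0.9,"xyz": [0,0,-170],"angular": [0,0,0]},{"grip": 0.9,"xyz": [0,0,-170],"angular": [0,0,0]}])

```text
time_s: 19.15
tcp_pos: [0.4011, 0.0096, 0.2044]
ee_rot: [[0.995, 0.105, 0.002], [0.105, -0.995, 0.002], [0.003, -0.001, -1.0]]
wrist_force: [-0.1, 0.1, -0.6]
gripper_width: 0.903
gripper_force: 0.0
```

```bash
python3 - <<'E'
from station import r
from h import *
np.set_printoptions(precision=4,suppress=True)
s=r.sense();w=r.capture("wrist");c=r.capture("scene")
print(s["tcp_pos"],s["wrist_force"],s["gripper_width"])
# hook: steel rod line in the wrist view, at standing height; predicted tip
o=np.array([.4011,.0095,0])+Rt(6)@[-.002,0,0];tip=o+Rt(6)@[.14,0,0]
print("pred block top",proj(w,o+[0,0,.05],s),"rod end",proj(w,o+Rt(6)@[.144,0,-.046],s))
h=cv2.cvtColor(w["img"],cv2.COLOR_RGB2HSV);m=((h[...,1]<70)&(h[...,2]>100)).astype(np.uint8)
n,l,st,ce=cv2.connectedComponentsWithStats(m)
for i in range(1,n):
    if st[i,4]>150 and st[i,1]<240:print(st[i])
    if st[i,4]>150 and st[i,3]>60 and st[i,1]<200:
        ys,xs=np.nonzero(l==i)
        for y in(ys.min()+3,ys.max()-8):print("rod",ray(w,(xs[ys==y].mean(),y),.046,s))
# tray/cleat in wrist view: saturation-based rows not needed; scene tip
print("scene pred tip",proj(c,tip))
hs=cv2.cvtColor(c["img"],cv2.COLOR_RGB2HSV);u,v=proj(c,tip+[0,0,.046]).astype(int)
print(hs[v-6:v+7,u-5:u+6,1])
E
```

```text
[0.4011 0.0096 0.2044] [-0.0619  0.143  -0.5854] 0.902788557598011
pred block top [278.3426 210.7029] rod end [278.2077  30.2589]
[ 265   29   19  159 1517]
rod [0.541  0.0248 0.046 ]
rod [0.4257 0.0167 0.046 ]
scene pred tip [284.6303 232.4373]
[[142 141 142  98  43  20  41  92 132 141 143]
 [140 140 135 103  43  23  39  90 131 139 138]
 [137 141 141 108  49  23  41  85 129 144 143]
 [140 141 139 116  57  26  38  80 126 141 143]
 [140 142 144 118  63  27  34  76 124 142 141]
 [144 142 142 120  68  27  35  71 120 143 140]
 [139 146 141 129  78  26  29  68 116 140 138]
 [143 140 140 135  86  31  31  74 123 141 141]
 [131 123 126 120  93  39  36  79 116 130 126]
 [ 86  87  86  79  58  26  27  58  85  89  86]
 [ 28  37  35  28  26  11   6  20  30  32  30]
 [ 58  60  59  58  33  19  16  45  49  49  56]
 [127 121 123 116  92  51  53  95 113 120 126]]
```

The rod end sits where a standing hook should (row 29 seen, 30 predicted), and nothing touched the tray after the flush view.

```bash
python3 -c "
from station import r
print(r.finish_job())"
```

```text
the job is handed in; nothing more can be done
None
```

The job is handed in, verdict not returned: the tray was dragged flush against the cleat and held at about 10 N (highest reading 10.9 N) for over a second, and the hook stands upright and clear, but I viewed 11 pictures, one over the limit of 10.

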